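Bolt the solvent chest before lighting the torch

ROBOT

A 6-joint arm with a two-finger parallel gripper is mounted at the origin on the work surface. World frame = base frame: x ahead of the robot, y to its left, z up, the work surface at z = 0. Lengths are in mm, angles in rad, forces in N, time in s.
With the tool pointing down it reaches from about 350 to 925 mm from the base axis. Payload 6.4 kg.
Tool frame: the origin (TCP) lies on the centre line of the jaws, within the pads' length; the fingertips stand 17 mm ahead of it and the grasp point (between the pads) lies 2 mm behind it; z points along the fingers, y is the line along which they close (so a half turn about z gives the same grasp; the last joint's range is limited). The gripper opens to 94 mm and grips with 3 to 60 N. Pads are 16 mm wide; open, the fingers measure 119 mm over their backs; the gripper's body (75 mm by 177 mm) begins 78 mm behind the grasp point.
Start: joints at [-1.43, 0.245, 1.558, -0, 1.339, -0.174], TCP at [201.262, -618.068, 222.455] pointing down, gripper open.
Joint ranges: [-3.13, 3.13], [-1.02, 2.26], [0.13, 2.54], [-0.95, 4.09], [0.21, 2.88], [-2.74, 2.74]. Speed limits (rad/s): [2.57, 2.57, 3.14, 3.14, 3.14, 3.14].

INTERFACE

Orientations are given as a unit quaternion [w, x, y, z].
In Python, from rig import env gives the robot as it stands.
- The arm moves only by the tool step_hand, called after "Call:" by a JSON object that holds its "method" and its "body", one argument or row to a line. Schema: {"type":"object","properties":{"rows":{"type":"array","items":{"type":"number"},"minItems":6,"maxItems":60},"finger_gap":{"type":"number"},"squeeze":{"type":"number"},"only":{"type":"string"},"quiet":{"type":"boolean"},"lines":{"type":"string"}},"required":["rows"],"additionalProperties":false}. rows is one flat list of numbers that holds 1 to 10 rows one after another, with no inner brackets; each row has 6 numbers: dx, dy, dz in parts of the range, where 1.0 means 50 cm, then a rotation vector rx, ry, rz in shares of 2 pi rad (1.0 is 2 pi rad); each row is the pose to reach, as a shift and turn from the pose commanded when the call began, along the tool's axes at that moment; what a row does not reach only later rows make up. A row lasts 1/10 s, in which the tool goes at most 50 mm and 0.15 rad, less where a joint would pass 70% of its speed; a pose out of reach is approached as far as the arm can. finger_gap is the finger opening in mm, set as the call begins (left out keeps the last). The fingers move at their own pace and stop on an object; squeeze is the grip in N (left out, the last holds). Time passes only in rows, so rows that do not move let the fingers close. The tool returns the time, the measured TCP pose, the force, the opening and the grip force at its end. only (a regular expression) keeps the lines of the reply that match it, lines (a string "A,B") keeps lines A to B, and quiet returns only ok. No shift or turn number may pass 1 either way. Input that does not fit is refused with a message, and nothing moves.
- env.read_state(): the state, without advancing time (a new reading comes with each control period).
- env.capture(name): name is "scene" or "top"; returns a dict with "image" (420x560x3 uint8, red, green, blue), "fovy" (degrees; the focal length in pixels is half the picture's height over the tangent of half this angle, whatever the lens; pixels are square), "cx", "cy" (the principal point, pixels), "dist" ([k1, k2, p1, p2, k3] as OpenCV has them; the pictures are not rectified), "view" (4x4, takes a point from world to camera coordinates). Camera axes: x right, y down, z forward; pixel columns grow to the right and rows downward; lengths in mm; the calibration is good to about 2 mm. A picture is of the moment at which its call begins. There is no depth.
- env.job_done(): hands the job in; it is judged then, once.
The state is a dict: "time_s": time; "joints": joint angles; "qvel": joint speeds; "joint_torque": joint torques, N m; "position": TCP position; "eef_rot": TCP orientation; "ft_force": force on the tool from outside, world axes, zero at the start; "torque": the same for the moment, N m; "width": finger opening in mm; "grasp_force": force on a finger pad.
Only numpy, scipy, OpenCV 4.12 (cv2) and the standard library are available. Lean on these libraries where they do the work, as an engineer would, in place of code of your own. Each camera call takes 0.05 s, during which the arm holds its last target. There are 200 camera calls.

TASK

The solvents have been put away and both lids are closed. Before the torch is lit, slide the bolt on top of the larger grey steel chest all the way home, so that its tip goes right through the keeper as far as it will travel, then let go. Leave the bolt of the smaller box as it is.

Things in the scene. Friction and masses are not known exactly. Their poses are not given: they have to be found in the camera images.
- bolt (a joint): Travel in m of the LARGER chest's bolt: 0 fully drawn back, 0.050 fully home at its stop; starts at 0 to 0.010. At 0.030 the tip is level with the keeper's far face, at 0.050 it stands 20 mm past it. Dry friction of about 3 N and light damping resist it; no spring, it stays where it is left.
- bolt_knob (a point): Centre of the top of the upright steel knob of the larger chest's bolt; rides with it. z up, +y the way home, x across. Knob: 18 mm diameter over its top 28 mm, then a 10 mm stem; axis of the level 13 mm rod 52 mm below. Rod tip 78 mm ahead (+y), tail 45 mm behind. Straps and keeper (34 mm wide) top out 41 mm below this point, the lid 65 mm below: only the knob stands higher.
- chest: The larger grey steel chest, fixed, 220 mm (x) by 260 mm (y), 110 mm high plus a closed 4 mm lid. Origin: centre of its underside on the bench; z up, +y the way its bolt slides home. The bolt lies on top along x = 0: knob at y = -30 mm drawn back, +20 mm home; guide straps at y = -52 and +35 mm, keeper at y = +62 to +78 mm.
- small_bolt_knob (a point): Centre of the top of the knob of the SMALLER box's bolt (fixed grey steel box 120 mm (x) by 190 mm (y), 70 mm high): the same bolt in every measure, 40 mm lower. It also starts drawn back and is to be left as it is.

How it is judged:
By the outcome, as a careful person would: the job done as asked, in the order asked, and still so for the second after the job is handed in, with the robot touching nothing.
It also fails if it takes over 32 s, if anything falls off the work surface, if the arm or the gripper's body presses on something with over 40 N, if the wrist force passes 120 N, or if a joint passes its speed limit or range.

## Working session

There is one attempt and no reset: what is moved stays moved. The work goes in short steps, Python scripts to look and compute and a tool call to move; the robot and the scene stay as the last step left them, time stands still between calls to the robot, and variables do not carry over. Pictures are saved under pics/ and viewed, at most 10 in all, crops included, and the job is handed in when it is done.

```bash
ls; mkdir -p pics
```

Run:
```python
from rig import env
import cv2,pickle
d={}
for n in("scene","top"):
    c=env.capture(n);d[n]=c;cv2.imwrite(f"pics/{n}0.png",c["image"][:,:,::-1]);print(n,c["fovy"],c["cx"],c["cy"],c["dist"],c["view"])
pickle.dump(d,open("cap0.pkl","wb"))
s=env.read_state();print(s)
```

```text
pics
rig.py
scene 46.5783628944975 277.7531713218703 196.65997073934298 [-0.00696991  0.          0.          0.          0.        ] [[ 4.42062382e-01  8.96984206e-01 -4.28743700e-04 -2.22084746e+02]
 [ 7.80399679e-01 -3.84841375e-01 -4.92821933e-01 -4.11775549e+02]
 [-4.42218489e-01  2.17523446e-01 -8.70130081e-01  1.33146852e+03]
 [ 0.00000000e+00  0.00000000e+00  0.00000000e+00  1.00000000e+00]]
top 50.530531691614755 282.06696380921335 213.65598305118036 [-0.08430787  0.          0.          0.          0.        ] [[-4.87274135e-03 -9.99128512e-01 -4.14544558e-02  4.67731805e+00]
 [-9.85925301e-01  1.17279287e-02 -1.66774567e-01  5.78451012e+02]
 [ 1.67115400e-01  4.00583475e-02 -9.85123227e-01  7.32152774e+02]
 [ 0.00000000e+00  0.00000000e+00  0.00000000e+00  1.00000000e+00]]
{'time_s': 0.1, 'joints': array([-1.43011901e+00,  2.45740711e-01,  1.55888542e+00, -3.58349931e-06,
        1.33868857e+00, -1.74097854e-01]), 'qvel': array([-8.99056573e-04, -1.77036565e-03, -3.67628970e-03,  6.78152159e-05,
       -1.27821145e-03, -1.88821855e-04]), 'joint_torque': array([ 3.10183186e-04, -4.16913235e+01, -3.15526521e+01,  6.86595426e-02,
        3.09329561e-02, -4.49681124e-05]), 'position': array([ 201.17528461, -617.54878828,  221.46137356]), 'eef_rot': array([-8.60933542e-04,  9.87639689e-01,  1.56738967e-01,  1.26441822e-05]), 'ft_force': array([0.73740432, 0.59086312, 0.17494701]), 'torque': array([ 0.02629419,  0.0029193 , -0.05695266]), 'grasp_force': 0.0, 'width': 94.11181335272767}
```

View pics/scene0.png

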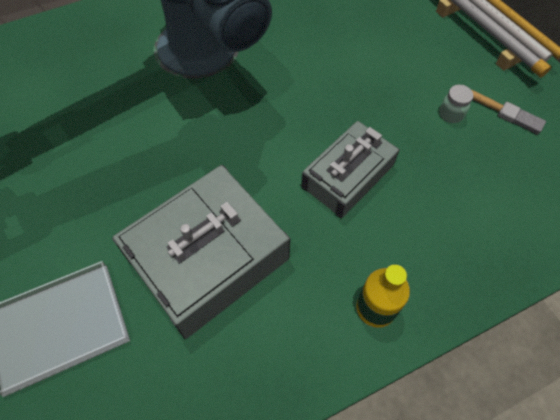

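View pics/top0.png

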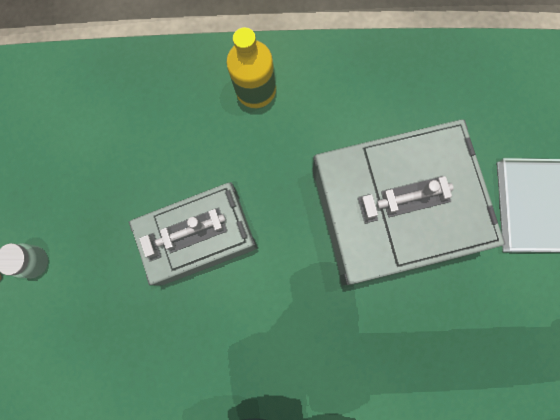

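Scene: the larger chest's knob is near (186,229) and its keeper near (230,212). Top: knob near (434,186), keeper near (370,207), so home is left in the picture. I'll enlarge both.

Run:
```python
import cv2,pickle,numpy as np
d=pickle.load(open("cap0.pkl","rb"))
a=d["scene"]["image"][190:265,150:250];b=d["top"]["image"][165:240,355:455]
f=lambda i:cv2.resize(i,None,fx=5.6,fy=5.6,interpolation=cv2.INTER_CUBIC)
o=np.hstack([cv2.resize(i,(400,300),interpolation=cv2.INTER_CUBIC) for i in(a,b)])
cv2.imwrite("pics/crop.png",o[:,:,::-1])
```

```text
(no output)
```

View pics/crop.png

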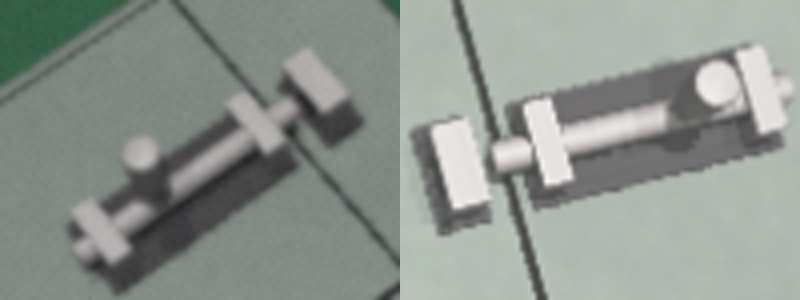

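Crop (4x): scene (left half) has the knob top at crop (141,154), keeper top (317,80), straps (259,121) and (102,230). Top (right half) has the knob at (317,83), keeper (59,164), straps (147,140) and (362,89).

Create tri.py:
```python
import cv2,numpy as np
def K(c):
    f=c["image"].shape[0]/2/np.tan(np.radians(c["fovy"])/2);return np.array([[f,0,c["cx"]],[0,f,c["cy"]],[0,0,1]])
def und(c,p): return cv2.undistortPoints(np.array([[p]],float),K(c),np.array(c["dist"])).reshape(2)
def tri(a,b,p,q):
    X=cv2.triangulatePoints(a["view"][:3],b["view"][:3],und(a,p),und(b,q)).ravel();X=X[:3]/X[3]
    e=[np.linalg.norm(cv2.projectPoints(X.reshape(1,1,3),cv2.Rodrigues(c["view"][:3,:3])[0],c["view"][:3,3],K(c),np.array(c["dist"]))[0].ravel()-r) for c,r in((a,p),(b,q))]
    return X,e
def plane(c,p,z):
    R,t=c["view"][:3,:3],c["view"][:3,3];o=-R.T@t;r=R.T@np.append(und(c,p),1);return o+r*(z-o[2])/r[2]
```

Run:
```python
import pickle,numpy as np,cv2
from tri import *
d=pickle.load(open("cap0.pkl","rb"));a,b=d["scene"],d["top"]
np.set_printoptions(precision=1,suppress=True)
# bright blobs: refine
for n,(x0,y0),ps in(("scene",(150,190),[(141,154),(317,80),(259,121),(102,230)]),("top",(355,165),[(317,83),(59,164),(147,140),(362,89)])):
    im=cv2.resize(d[n]["image"][y0:y0+75,x0:x0+100],(400,300),interpolation=cv2.INTER_CUBIC)
    g=cv2.cvtColor(im,cv2.COLOR_RGB2GRAY);m=(g>205).astype(np.uint8)
    k,l,s,c=cv2.connectedComponentsWithStats(m)
    print(n,[(g[p[1],p[0]],l[p[1],p[0]],s[l[p[1],p[0]],4],c[l[p[1],p[0]]]) for p in ps])
S=[(141,154),(317,80),(259,121),(102,230)];T=[(317,83),(59,164),(147,140),(362,89)]
for nm,s,t,z in zip(("knob","keeper","strapF","strapR"),S,T,(179,138,138,138)):
    p=np.array(s)/4+(150,190)-.375;q=np.array(t)/4+(355,165)-.375
    print(nm,*tri(a,b,p,q),plane(a,p,z),plane(b,q,z))
```

```text
scene [(np.uint8(184), np.int32(0), np.int32(120000), array([199.5, 149.5])), (np.uint8(178), np.int32(0), np.int32(120000), array([199.5, 149.5])), (np.uint8(178), np.int32(0), np.int32(120000), array([199.5, 149.5])), (np.uint8(178), np.int32(0), np.int32(120000), array([199.5, 149.5]))]
top [(np.uint8(231), np.int32(2), np.int32(1219), array([317.2,  83.1])), (np.uint8(229), np.int32(5), np.int32(3125), array([ 60.8, 162.8])), (np.uint8(229), np.int32(4), np.int32(3691), array([171.7, 136.4])), (np.uint8(225), np.int32(1), np.int32(2337), array([363.4,  88.2]))]
knob [ 596.6 -229.8  175.4] [np.float64(0.07033217381755338), np.float64(0.08119496310989993)] [ 598.4 -230.   179. ] [ 595.8 -228.6  179. ]
keeper [ 575.1 -139.7  134. ] [np.float64(0.026369366633038693), np.float64(0.03178447183320491)] [ 577.2 -140.2  138. ] [ 574.3 -139.1  138. ]
strapF [ 583.9 -173.5  136.1] [np.float64(0.27986946776893523), np.float64(0.3305267209877759)] [ 585.2 -173.3  138. ] [ 583.4 -173.6  138. ]
strapR [ 603.5 -259.2  135.6] [np.float64(0.28623404022356297), np.float64(0.31820396999012024)] [ 604.9 -258.7  138. ] [ 602.7 -258.8  138. ]
```

Checks: height 175 against the expected 179. Keeper to rear strap is 122.8 mm against 122. The travel already made is about 8 mm, leaving about 42 mm. Home direction is about (-0.231, 0.973). I'll move above the knob and turn so the jaws close across the bolt.

The rows are not in the units I measure in: shifts go in shares of 50 cm and turns go in shares of 2 pi rad. I convert before sending: 400 mm / 500 = 0.8, -200 mm / 500 = -0.4, -1.489 rad / 6.2832 = -0.237.

Call:
{"method": "step_hand", "body": {
  "rows": [0.08,-0.04,0,0,0,-0.0237,0.16,-0.08,0,0,0,-0.0474,0.24,-0.12,0,0,0,-0.0711,0.32,-0.16,0,0,0,-0.0949,0.4,-0.2,0,0,0,-0.1186,0.48,-0.24,0,0,0,-0.1423,0.56,-0.28,0,0,0,-0.166,0.64,-0.32,0,0,0,-0.1897,0.72,-0.36,0,0,0,-0.2134,0.8,-0.4,0,0,0,-0.237],
  "finger_gap": 60,
  "squeeze": 20
}}

```text
time_s: 1.1
position: [520.6, -302.3, 222.1]
eef_rot: [-0.0, 0.618, 0.786, 0.0]
ft_force: [0.6, -0.4, -0.6]
width: 60.1
grasp_force: 0.0
```

Create go.py:
```python
import sys,numpy as np
from rig import env
from scipy.spatial.transform import Rotation as R
s=env.read_state();q=s["eef_rot"];r=R.from_quat([q[1],q[2],q[3],q[0]])
print(s["time_s"],s["position"],r.as_matrix().round(3).tolist(),s["joints"].round(2),s["ft_force"].round(1))
if len(sys.argv)>3: print("tool delta",r.inv().apply(np.array(sys.argv[1:4],float)-s["position"]).round(1))
```

```bash
python3 go.py 596.6 -229.8 222
```

```text
1.1 [ 520.5741198  -302.34416714  222.05842868] [[-0.237, 0.972, -0.0], [0.972, 0.237, 0.0], [0.001, -0.0, -1.0]] [-0.71  0.14  1.68  0.    1.32 -0.95] [ 0.6 -0.4 -0.6]
tool delta [52.5 91.   0.1]
```

Converted, 91 mm / 500 = 0.182, 54 mm / 500 = 0.108.

Call:
{"method": "step_hand", "body": {
  "rows": [0.052,0.09,0,0,0,0,0.105,0.182,0,0,0,0,0.105,0.182,0,0,0,0,0.105,0.182,0.04,0,0,0,0.105,0.182,0.08,0,0,0,0.105,0.182,0.108,0,0,0,0.105,0.182,0.108,0,0,0,0.105,0.182,0.108,0,0,0],
  "finger_gap": 60,
  "squeeze": 20
}}

```text
time_s: 1.9
position: [595.9, -232.4, 168.6]
eef_rot: [-0.0, 0.62, 0.784, -0.0]
ft_force: [1.0, 0.4, 1.3]
width: 59.8
grasp_force: 0.0
```

Run:
```python
from rig import env
import cv2,numpy as np
a=env.capture("scene")["image"][150:300,100:300];b=env.capture("top")["image"][120:270,330:530]
cv2.imwrite("pics/pre.png",np.hstack([cv2.resize(i,(400,300),interpolation=cv2.INTER_CUBIC) for i in(a,b)])[:,:,::-1])
```

```text
(no output)
```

View pics/pre.png

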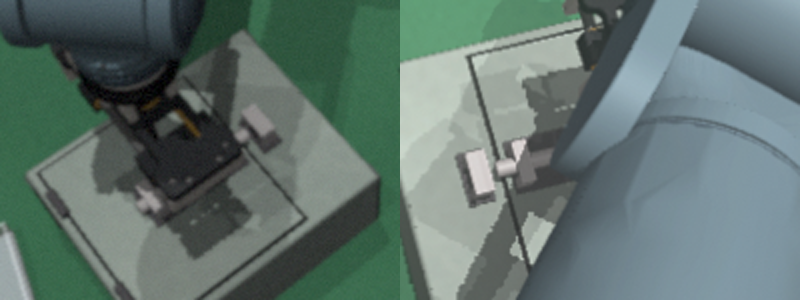

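The fingers straddle the knob line with no contact. The knob itself is hidden, while the rod tip and keeper are visible at about (498,165) and (480,172) in the top half. Closing should show a width of 18 mm.

Call:
{"method": "step_hand", "body": {
  "rows": [0,0,0,0,0,0,0,0,0,0,0,0,0,0,0,0,0,0,0,0,0,0,0,0,0,0,0,0,0,0,0,0,0,0,0,0,0,0,0,0,0,0,0,0,0,0,0,0],
  "finger_gap": 0,
  "squeeze": 25
}}

```text
time_s: 2.8
position: [597.0, -231.7, 168.5]
eef_rot: [0.001, 0.62, 0.785, 0.001]
ft_force: [5.6, 1.0, -1.5]
width: 17.8
grasp_force: 25.0
```

Knob held (17.8 mm). Next I slide toward home.

Converted, 36 mm / 500 = 0.072, 32 mm / 500 = 0.064.

Call:
{"method": "step_hand", "body": {
  "rows": [0.016,0,0,0,0,0,0.032,0,0,0,0,0,0.048,0,0,0,0,0,0.064,0,0,0,0,0,0.072,0,0,0,0,0,0.072,0,0,0,0,0,0.072,0,0,0,0,0]
}}

```text
time_s: 3.5
position: [588.6, -196.6, 168.5]
eef_rot: [0.001, 0.62, 0.785, 0.001]
ft_force: [6.0, 1.6, -2.2]
width: 17.4
grasp_force: 25.0
```

```bash
python3 go.py
```

```text
3.5 [ 588.59946224 -196.62178673  168.51661766] [[-0.231, 0.973, 0.002], [0.973, 0.231, 0.0], [-0.0, 0.002, -1.0]] [-0.51  0.23  1.68  0.    1.23 -0.74] [ 6.   1.6 -2.2]
```

Converted, 4 mm / 500 = 0.008, 2 mm / 500 = 0.004.

Call:
{"method": "step_hand", "body": {
  "rows": [0.004,0,0,0,0,0,0.008,0,0,0,0,0,0.008,0,0,0,0,0,0.008,0,0,0,0,0]
}}

```text
time_s: 3.9
position: [587.8, -193.3, 168.5]
eef_rot: [0.001, 0.62, 0.785, 0.0]
ft_force: [5.7, -0.5, -3.5]
width: 17.1
grasp_force: 25.0
```

```bash
python3 go.py
```

```text
3.9 [ 587.81751167 -193.29847683  168.5151625 ] [[-0.231, 0.973, 0.003], [0.973, 0.231, -0.001], [-0.002, 0.002, -1.0]] [-0.5   0.22  1.69  0.    1.23 -0.73] [ 5.7 -0.5 -3.5]
```

Run:
```python
from rig import env
import cv2,numpy as np
print([round(env.read_state()["width"],2)])
a=env.capture("scene")["image"][170:270,170:303];b=env.capture("top")["image"][150:250,330:463]
print([round(env.read_state()["width"],2)])
cv2.imwrite("pics/mid.png",np.hstack([cv2.resize(i,(400,300),interpolation=cv2.INTER_CUBIC) for i in(a,b)])[:,:,::-1])
```

```text
[17.14]
[17.25]
```

View pics/mid.png

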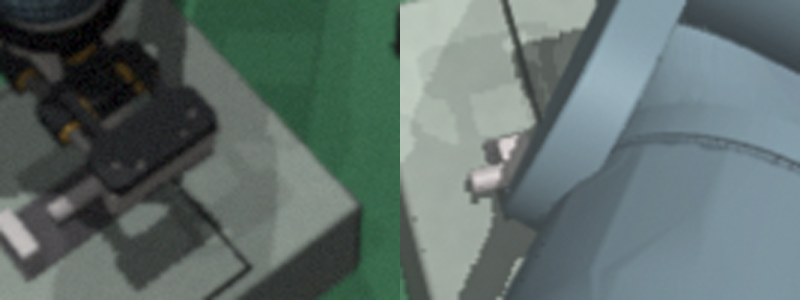

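The tip now stands past the keeper (top half, about (472,185)). I'll push further until the force shows the stop.

Converted, 3 mm / 500 = 0.006, 1.5 mm / 500 = 0.003.

Call:
{"method": "step_hand", "body": {
  "rows": [0.003,0,0,0,0,0,0.006,0,0,0,0,0,0.006,0,0,0,0,0,0.006,0,0,0,0,0]
}}

```text
time_s: 4.4
position: [587.2, -190.9, 168.5]
eef_rot: [0.002, 0.62, 0.784, 0.0]
ft_force: [6.6, -1.6, -4.7]
width: 17.5
grasp_force: 25.0
```

Converted, 3 mm / 500 = 0.006, 1.5 mm / 500 = 0.003.

Call:
{"method": "step_hand", "body": {
  "rows": [0.003,0,0,0,0,0,0.006,0,0,0,0,0,0.006,0,0,0,0,0,0.006,0,0,0,0,0]
}}

```text
time_s: 4.8
position: [587.2, -190.7, 168.6]
eef_rot: [0.005, 0.62, 0.784, -0.001]
ft_force: [9.8, -11.0, -7.7]
width: 17.8
grasp_force: 25.0
```

Converted, 3 mm / 500 = 0.006, 1.5 mm / 500 = 0.003.

Call:
{"method": "step_hand", "body": {
  "rows": [0.003,0,0,0,0,0,0.006,0,0,0,0,0,0.006,0,0,0,0,0,0.006,0,0,0,0,0]
}}

```text
time_s: 5.2
position: [587.1, -190.2, 168.7]
eef_rot: [0.007, 0.62, 0.784, -0.003]
ft_force: [12.2, -18.5, -12.6]
width: 17.0
grasp_force: 25.0
```

Stopped firmly: 42.7 mm travelled and about 20 N at the stop. Releasing, lifting and moving clear for a look.

Converted, -80 mm / 500 = -0.16, -55 mm / 500 = -0.11.

Call:
{"method": "step_hand", "body": {
  "rows": [0,0,0,0,0,0,0,0,0,0,0,0,0,0,0,0,0,0,0,0,0,0,0,0,0,0,0,0,0,0,0,0,-0.05,0,0,0,0,0,-0.11,0,0,0,0,0,-0.16,0,0,0,0,0,-0.16,0,0,0],
  "finger_gap": 60
}}

```text
time_s: 6.1
position: [586.7, -185.1, 253.1]
eef_rot: [0.004, 0.62, 0.785, 0.001]
ft_force: [0.4, -0.4, 0.2]
width: 60.0
grasp_force: 0.0
```

Call:
{"method": "step_hand", "body": {
  "rows": [-0.09,0,0,0,0,0,-0.18,0,0,0,0,0,-0.27,0,0,0,0,0,-0.36,0,0,0,0,0,-0.45,0,0,0,0,0,-0.54,0,0,0,0,0,-0.54,0,0,0,0,0,-0.54,0,0,0,0,0]
}}

```text
time_s: 6.9
position: [646.5, -447.2, 245.6]
eef_rot: [-0.002, 0.621, 0.784, 0.0]
ft_force: [-1.0, 1.0, 0.3]
width: 60.1
grasp_force: 0.0
```

Run:
```python
from rig import env
import cv2,numpy as np,pickle
d={n:env.capture(n) for n in("scene","top")};pickle.dump(d,open("cap1.pkl","wb"))
a=d["scene"]["image"][190:265,150:250];b=d["top"]["image"][165:240,345:445]
cv2.imwrite("pics/post.png",np.hstack([cv2.resize(i,(400,300),interpolation=cv2.INTER_CUBIC) for i in(a,b)])[:,:,::-1])
```

```text
(no output)
```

View pics/post.png

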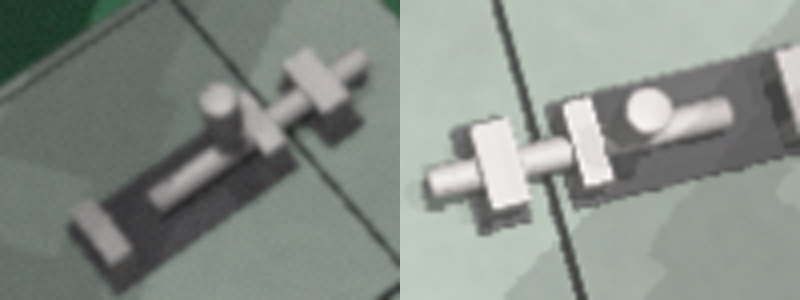

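Knob top is now at crop scene (219,102) and top (250,110), and the tip stands well past the keeper. I'll check the travel.

Run:
```python
import pickle,numpy as np
from tri import *
d=pickle.load(open("cap1.pkl","rb"));a,b=d["scene"],d["top"]
X,e=tri(a,b,np.array((219,102))/4+(150,190)-.375,np.array((250,110))/4+(345,165)-.375)
u=np.array([-.2313,.973]);print(X,e,"moved",(X[:2]-[596.6,-229.8])@u,"knob y",70+(X[:2]-[575.1,-139.7])@u,-52+(X[:2]-[603.5,-259.2])@u)
```

```text
[ 587.17525846 -189.41885627  174.7097182 ] [np.float64(0.18364005151641383), np.float64(0.21837057193417517)] moved 41.4707955683068 knob y 18.830545568306782 19.672965568306765
```

```bash
python3 -c "
from rig import env
print(env.job_done())"
```

```text
the job is handed in; nothing more can be done
None
```

The larger chest's bolt is home against its stop: the push rose to about 20 N with no more travel, and the camera check put the knob at y ≈ +19 mm (home is +20). The knob is released, the arm is clear, I left the smaller box's bolt alone, and the job is handed in.

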